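# Gauge the battery housing through the guide blocks into the tray

### The job

Gently push the black battery housing along the shelf, long way on, through the narrow gap between the two guide blocks at the head of the chute, so that it slides down and ends lying flat in the small oak tray below. Only push it, with the fingertips or the outside of the fingers: do not pinch it, pick it up or lift it. Leave everything else on the shelf standing where it is.

Things in the scene. Friction and masses are not known exactly. Their poses are not given: they have to be found in the camera images.
- housing_mid (a point): Centre (half-way up) of the black bakelite battery housing: a closed box 70 long (its x), 50 wide (its y), 28 high (z), about 0.1 kg, loose, lying flat on the shelf. It starts to one side of the line through the gap and turned by up to about 30 degrees; either end may go first. It slides under light pushes (about 1 N).
- chute: Fixed chute. Origin: at shelf-top level, on the lip where the bed starts to fall, in the middle of the gap; z up, x level, along the gap and downhill. The slippery bed falls 58 over a run of 100, between walls 66 apart, to an oak tray (inside x 100 to 220, 90 wide, walls 30 high, open to the bed). Once the housing's centre is some 15 past the lip it tips and slides in by itself.
- gap (a point): On the surface midway between the two fixed oak guide blocks, 20 before the lip; axes as the chute's. Each block is 30 along x, 26 along y, 38 high; the gap between them is 56 wide (y -28 to +28) and 30 long (x -15 to +15).
- shelf: Fixed pine shelf, origin at table height under its middle. Flat top 70 above the table, 680 wide (y), from x = -135; at x = +85 the chute's slippery apron (200 wide) carries it on flush for 50 to the lip.
- rivet_tin: Bystander: low round bare-metal tin, 54 diameter, 24 high, standing on the shelf on the other side from the housing (mm; origin at the centre of its underside).
- punch0: Bystander: copper rivet punch standing upright beside the guide block at chute +y, foot 18 diameter, 56 high (mm; origin at the centre of its underside).
- punch1: Bystander: the same kind of punch beside the guide block at chute -y (mm; origin at the centre of its underside).
- punch2: Bystander: the same kind of punch, standing on the +y part of the shelf (mm; origin at the centre of its underside).
- monkey: Bystander: painted tin monkey drummer, base 56 x 56, 108 high, near the +y end of the shelf (mm; origin at the centre of its underside).
- bus: Bystander: yellow tin bus shell, 152 x 54 x 56 high, long side along its x, near the -y end of the shelf (mm; origin at the centre of its underside).
- jar: Bystander: small glass jar with steel cap, 44 diameter, 55 high, near the +y end of the shelf (mm; origin at the centre of its underside).
Things that resemble listed ones, but are neither listed nor needed, are in the scene too. Of the things shaped like the part that bears housing_mid, the black one is meant.

How it is judged:
On the way:
1. the housing lies flat in the gap between the guide blocks, long way on (x of housing_mid in the frame of chute between -0.05 and 0 m and y of housing_mid in the frame of chute between -0.006 and 0.006 m and z of housing_mid in the frame of chute between 0.006 and 0.022 m and angle between the x axis of housing_mid and the x axis of chute, either way round below 0.2 rad and angle between housing_mid's own z axis and vertical below 0.2 rad), for 0.1 s.
At the end, for the whole second after the job is handed in: The housing lies at rest in the tray, right way up and flat (within 0.15 rad), its centre within 45 mm along and 35 mm across of the tray's middle, having passed between the guide blocks flat and long way on (x of housing_mid in the frame of chute between 0.115 and 0.205 m and y of housing_mid in the frame of chute between -0.035 and 0.035 m and z of housing_mid in the frame of chute between -0.053 and -0.036 m and angle between housing_mid's own z axis and vertical below 0.15 rad and linear speed of housing below 0.02 m/s); the robot touches nothing.
It fails at once if the housing is lifted more than 12 mm off the shelf (z of housing_mid in the frame of chute above 0.026 m).
It fails at once if the housing is pinched or shoved with more than 20 N (contact force between the fingers and housing above 20 N).
It fails at once if another thing on the shelf is moved more than 20 mm or tipped over (distance of any of rivet_tin, punch0, punch1, punch2, monkey, bus, jar from where it was at the start of the episode above 0.02 m or angle between any of rivet_tin, punch0, punch1, punch2, monkey, bus, jar's own z axis and vertical above 0.3 rad).
It also fails if it takes over 58 s, if anything falls off the work surface, if the arm or the gripper's body presses on something with over 40 N, if the wrist force passes 120 N, or if a joint passes its speed limit or range.

### The arm

A 6-joint arm with a two-finger parallel gripper is mounted at the origin on the work surface. World frame = base frame: x ahead of the robot, y to its left, z up, the work surface at z = 0. Lengths are in m, angles in rad, forces in N, time in s.
With the tool pointing down it reaches from about 0.325 to 0.9 m from the base axis. Payload 6.1 kg.
Tool frame: the origin (TCP) lies at the very end of the fingers, on their centre line; the grasp point (between the pads) lies behind it (ctrl.hold_point_z is the z of the grasp point in the tool frame, in m); z points along the fingers, x is the direction in which the jaws open and shut, and the axes are right-handed (so a half turn about z gives the same grasp; the last joint's range is limited). The gripper opens to 87 mm and grips with 3 to 60 N. Pads are 19 mm wide; open, the fingers measure 117 mm over their backs; the gripper's body (75 mm by 190 mm) begins 51 mm behind the grasp point.
Start: joints at [-1.37, 0.22, 1.526, -0, 1.395, -0.126], TCP at [0.201, -0.592, 0.223] pointing down, gripper open.
Joint ranges: [-2.98, 2.98], [-0.91, 2.08], [0.09, 2.57], [-1.24, 4.39], [0.2, 2.65], [-2.68, 2.68]. Speed limits (rad/s): [2.57, 2.57, 3.01, 3.14, 3.14, 3.14].

### API

Orientations are given as a unit quaternion [w, x, y, z].
In Python, from cell import ctrl gives the robot as it stands.
- The arm moves only by the tool play_rows, never from a script. Its argument "plan" is text: rows parted by semicolons, each of 6 numbers parted by spaces: the shift along the tool's x, y, z in m, then the turn, a rotation vector about the tool's x, y, z in degrees. A call has 1 to 12 rows; each row shifts and turns the pose as measured when the row begins, along the tool's axes as they then stand; what a row does not reach is not made up. A row lasts 1/10 s, in which the tool goes at most 50 mm and 8.59 degrees, less where a joint would pass 70% of its speed; a pose out of reach is approached as far as the arm can. A call with a gripper value outside its range is refused whole. "jaw" is the opening in per cent of the stroke, from 0 (shut) to 100 (fully open), set as the call begins (left out, the last holds). The fingers move at their own pace and stop on an object; "squeeze" is the grip in N (left out, the last holds). Time passes only in rows, so rows that do not move let the fingers close. It gives the time, the measured TCP pose, the force and the opening at its end, in the units of the state.
- ctrl.observe(): the state, without advancing time (a new reading comes with each control period).
- ctrl.grab_frame(name): name is "scene" or "top" or "wrist"; returns the picture (400x640x3 uint8, red, green, blue); there is no depth.
- ctrl.calibration(name): a dict with "intrinsics" (3x3 intrinsics, pixels), "view" (4x4, takes a point from world to camera coordinates); the wrist camera has in their place "T_tool_cam" (4x4, takes a point from camera to tool coordinates, whose origin is the TCP and whose axes are the tool frame's). Camera axes: x right, y down, z forward; pixel columns grow to the right and rows downward; lengths in m; the calibration is good to about 2 mm. A picture is of the moment at which its call begins: read the wrist's pose just before it. calibration takes no time and is no camera call.
- ctrl.sign_off(): hands the job in, once; it reports no verdict.
The state is a dict: "time_s": time; "joints": joint angles; "qvel": joint speeds; "tau": joint torques, N m; "tool_pos": TCP position; "tool_rot": TCP orientation; "ft_force": force on the tool from outside, world axes, zero at the start; "moment": the same for the moment, N m; "grip_width": finger opening in m.
Only numpy, scipy, OpenCV 4.12 (cv2) and the standard library are available. Lean on these libraries where they do the work, as an engineer would, in place of code of your own. Each camera call takes 0.05 s, during which the arm holds its last target.

## Working session

There is one attempt and no reset: what is moved stays moved. The work goes in short steps, Python scripts to look and compute and a tool call to move; the robot and the scene stay as the last step left them, time stands still between calls to the robot, and variables do not carry over. Pictures are saved under pics/ and viewed, and the job is handed in when it is done.

Besides the shell and the picture viewer there is one more tool, called after "Emit:" by a JSON object that holds its "name" and its "arguments". play_rows: Moves the arm, as the interface text tells. Its arguments: {"type":"object","properties":{"plan":{"type":"string"},"jaw":{"type":"number"},"squeeze":{"type":"number"}},"required":["plan"]}

```bash
mkdir -p pics; cat > h.py <<'E'
import numpy as np, cv2
from cell import ctrl
def snap(n,f):
    im=ctrl.grab_frame(n); cv2.imwrite('pics/'+f,im[:,:,::-1]); return im
def cast(n,px,z):
    c=ctrl.calibration(n);K=np.array(c['intrinsics']);V=np.array(c['view'])
    R=V[:3,:3];t=V[:3,3];o=-R.T@t
    p=np.atleast_2d(px).astype(float)
    d=(R.T@np.linalg.inv(K)@np.c_[p,np.ones(len(p))].T).T
    return o+d*((z-o[2])/d[:,2])[:,None]
E
python3 - <<'E'
from h import *
snap('scene','s0.png');snap('top','t0.png')
s=ctrl.observe();print(s)
for n in('scene','top'):print(ctrl.calibration(n))
print(ctrl.hold_point_z)
E
```

```text
{'time_s': 0.1, 'joints': array([-1.37006144e+00,  2.21162467e-01,  1.52749022e+00, -2.82311838e-05,
        1.39467039e+00, -1.26067333e-01]), 'qvel': array([ 5.83418778e-04, -1.09482122e-03, -1.44267377e-03, -6.60949608e-04,
        1.46746602e-03,  1.09676697e-05]), 'tau': array([ 1.78943166e-03, -4.95942235e+01, -3.88519907e+01,  7.02826423e-02,
        5.14760055e-02, -2.37383949e-05]), 'tool_pos': array([ 0.20053157, -0.59137755,  0.22154064]), 'tool_rot': array([-5.78351162e-04,  8.12717620e-01, -5.82657122e-01, -6.43658930e-04]), 'ft_force': array([ 0.40163923,  0.59313628, -0.06062878]), 'moment': array([0.03596308, 0.02765193, 0.0130332 ]), 'grip_width': 0.08706661373333546}
{'intrinsics': array([[509.63690088,   0.        , 320.99670546],
       [  0.        , 509.63690088, 196.94581503],
       [  0.        ,   0.        ,   1.        ]]), 'view': array([[-0.13086453,  0.99136147, -0.00876978,  0.05228092],
       [ 0.85446908,  0.10829942, -0.50808841, -0.43363114],
       [-0.50274951, -0.07398426, -0.86126027,  1.49945866],
       [ 0.        ,  0.        ,  0.        ,  1.        ]])}
{'intrinsics': array([[449.4416924 ,   0.        , 314.62314008],
       [  0.        , 449.4416924 , 191.89113352],
       [  0.        ,   0.        ,   1.        ]]), 'view': array([[-0.02007644, -0.99930088, -0.03153865,  0.05775396],
       [-0.99026324,  0.02422134, -0.13708409,  0.53738141],
       [ 0.13775216,  0.02847941, -0.9900572 ,  1.08941375],
       [ 0.        ,  0.        ,  0.        ,  1.        ]])}
-0.0187
```

View pics/s0.png

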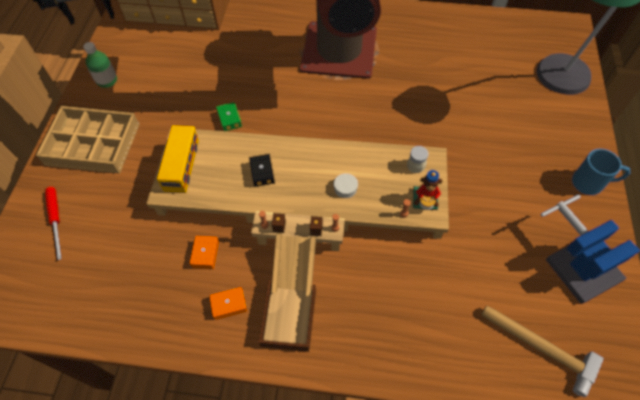

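View pics/t0.png

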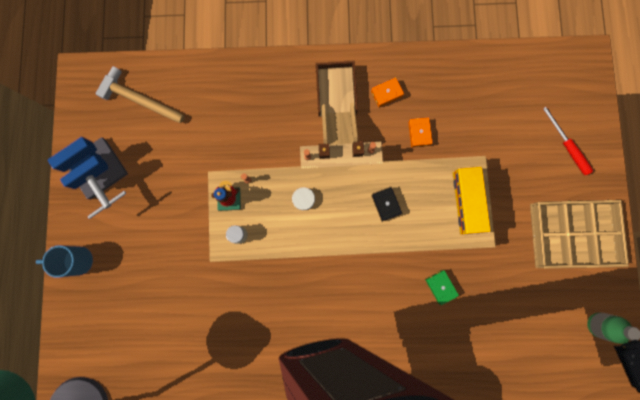

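Scene and top views: the black box is at (387,204) in top and (262,169) in scene. Lookalikes in top are green (442,287) and orange (421,131) and (388,92). The guide blocks are at about (324,151) and (358,149), with the chute going up the image. Next I'll take a close crop.

```bash
python3 - <<'E'
from h import *
im=cv2.imread('pics/t0.png')
c=im[130:230,285:415];cv2.imwrite('pics/c0.png',cv2.resize(c,None,fx=6,fy=6,interpolation=cv2.INTER_CUBIC))
im=cv2.imread('pics/s0.png')
c=im[145:245,235:355];cv2.imwrite('pics/c1.png',cv2.resize(c,None,fx=6,fy=6,interpolation=cv2.INTER_CUBIC))
E
```

```text
(no output)
```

View pics/c0.png

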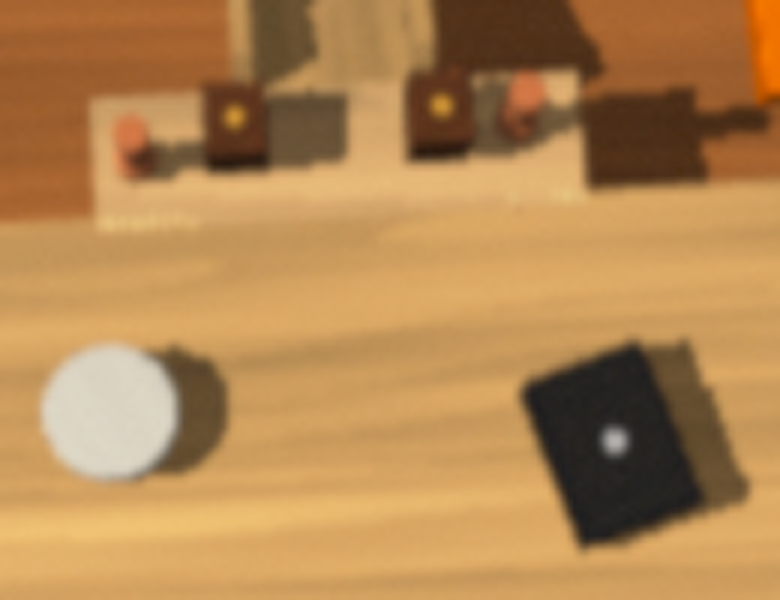

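View pics/c1.png

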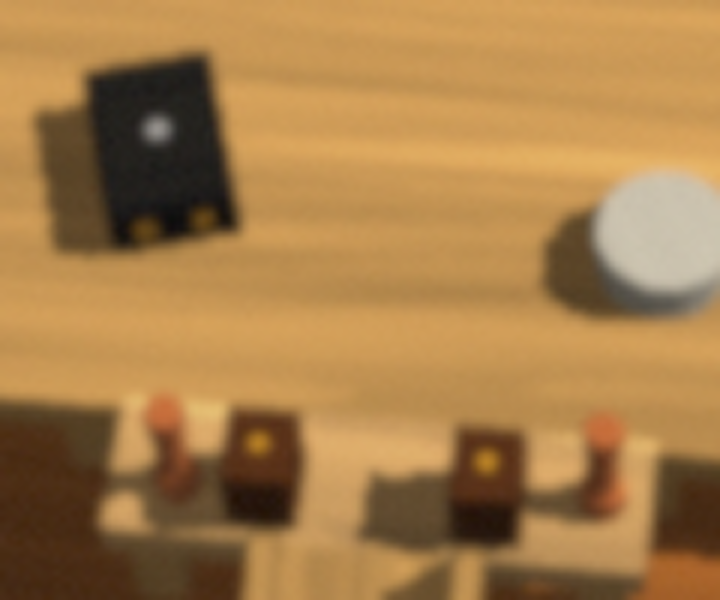

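```bash
python3 - <<'E'
from h import *
t=lambda L:(np.array(L)/6-.4+[285,130]); s=lambda L:(np.array(L)/6-.4+[235,145])
bt=cast('top',t([(235,117),(442,105)]),.108); bs=cast('scene',s([(486,462),(258,443)]),.108)
print('blocks L(+y),R top',bt,'scene',bs, 'dist',np.linalg.norm(bt[0]-bt[1]),np.linalg.norm(bs[0]-bs[1]))
ht=cast('top',t([(615,440)]),.098);hs=cast('scene',s([(157,129)]),.098);print('housing',ht,hs)
im=cv2.imread('pics/t0.png'); m=(im.max(2)<55).astype(np.uint8);m[:,:365]=0;m[:,410:]=0;m[:180]=0;m[225:]=0
cs,_=cv2.findContours(m,0,2);c=max(cs,key=cv2.contourArea);p=c[:,0,:]
r=cv2.minAreaRect(cast('top',p,.098)[:,:2].astype(np.float32)*1000);print(r)
im=cv2.imread('pics/s0.png'); m=(im.max(2)<55).astype(np.uint8);m[:,:245]=0;m[:,280:]=0;m[:150]=0;m[190:]=0
cs,_=cv2.findContours(m,0,2);c=max(cs,key=cv2.contourArea);p=c[:,0,:]
r=cv2.minAreaRect(cast('scene',p,.098)[:,:2].astype(np.float32)*1000);print('scene',r)
print('tin',cast('top',t([(110,411)]),.094),'punchR',cast('top',t([(525,88)]),.126),'punchL',cast('top',t([(131,132)]),.126))
print('shelf front edge',cast('top',t([(95,228),(585,195)]),.07))
print('shelf corners',cast('top',[(209,172),(486,158),(493,246),(210,260)],.07))
print('edges housing crop corners',cast('top',t([(525,388),(635,345),(700,500),(585,545)]),.098))
E
```

```text
blocks L(+y),R top [[ 0.63107653  0.01992393  0.108     ]
 [ 0.63367871 -0.06212782  0.108     ]] scene [[ 0.63077671  0.01986452  0.108     ]
 [ 0.63347427 -0.06200321  0.108     ]] dist 0.08209300141543123 0.08191216393772226
housing [[ 0.49977619 -0.12601416  0.098     ]] [[ 0.49858772 -0.12597402  0.098     ]]
((497.7013244628906, -124.83454895019531), (65.44093322753906, 48.703548431396484), 19.235857009887695)
scene ((508.6415100097656, -124.01202392578125), (76.74456787109375, 45.19784927368164), 20.130266189575195)
tin [[0.51649997 0.07228913 0.094     ]] punchR [[ 0.6352459 -0.0932561  0.126    ]] punchL [[0.62194456 0.06050686 0.126     ]]
shelf front edge [[ 0.59516856  0.07851833  0.07      ]
 [ 0.60361258 -0.12177417  0.07      ]]
shelf corners [[ 0.59004188  0.30479047  0.07      ]
 [ 0.60707168 -0.37371041  0.07      ]
 [ 0.39447828 -0.37483231  0.07      ]
 [ 0.37498609  0.29970476  0.07      ]]
edges housing crop corners [[ 0.52119167 -0.09162397  0.098     ]
 [ 0.53722424 -0.13544155  0.098     ]
 [ 0.47543021 -0.15806288  0.098     ]
 [ 0.45885403 -0.11262794  0.098     ]]
```

Emit:
{"name": "play_rows", "arguments": {"plan": "-0.028 -0.041 0 0 0 0;-0.028 -0.041 0 0 0 0;-0.028 -0.041 0 0 0 0;-0.028 -0.041 0 0 0 0;-0.028 -0.041 0 0 0 0;-0.028 -0.041 0 0 0 0;-0.028 -0.041 0 0 0 0;-0.028 -0.041 0 0 0 0;-0.028 -0.041 0 0 0 0;-0.028 -0.041 0 0 0 0;0 0 0 0 0 0", "jaw": 34}}

```text
time_s: 1.2
tool_pos: [0.5003, -0.1875, 0.2167]
tool_rot: [-0.002, 0.811, -0.585, -0.004]
ft_force: [-0.5, -0.6, 0.4]
grip_width: 0.0292
```

```bash
cat >> h.py <<'E'
from scipy.spatial.transform import Rotation as Rn
A=np.deg2rad(1.8); G=np.array([0.6323,-0.0211,0.07])
cx=np.array([np.cos(A),np.sin(A),0]);cy=np.array([-np.sin(A),np.cos(A),0])
LIP=G+0.02*cx
def chute(p): d=np.asarray(p)-LIP; return np.array([d@cx,d@cy,d[2]])
def world(x,y,z): return LIP+x*cx+y*cy+np.array([0,0,z])
def rel(target,yaw):
    """target world pos; yaw (deg, world) of tool x. prints shift in tool axes and turn about tool z"""
    s=ctrl.observe();q=s['tool_rot'];R=Rn.from_quat([q[1],q[2],q[3],q[0]]).as_matrix()
    d=R.T@(np.array(target)-s['tool_pos'])
    T=np.array([[np.cos(np.deg2rad(yaw)),np.sin(np.deg2rad(yaw)),0],[np.sin(np.deg2rad(yaw)),-np.cos(np.deg2rad(yaw)),0],[0,0,-1]]).T
    rv=np.rad2deg(Rn.from_matrix(R.T@T).as_rotvec())
    print('t',round(s['time_s'],2),'tcp chute mm',np.round(chute(s['tool_pos'])*1000,1),'F',np.round(s['ft_force'],1),'w',round(s['grip_width']*1000,1))
    print('shift mm tool',np.round(d*1000,1),'turn',np.round(rv,1),'axes x',np.round(R[:,0],3),'y',np.round(R[:,1],3))
def chutecast(n,px,z): return np.array([chute(p) for p in cast(n,px,z)])
E
python3 -c "
from h import *
h=chute([.4992,-.126,.098]);print('housing',h)
rel(world(h[0],h[1]-.07,.05),1.8)"
```

```text
housing [-0.15632931 -0.10066747  0.028     ]
t 1.2 tcp chute mm [-157.2 -162.2  146.7] F [-0.5 -0.6  0.4] w 29.2
shift mm tool [ 9.3  1.6 96.6] turn [ -0.3   0.5 -73.4] axes x [ 0.315 -0.949 -0.009] y [-0.949 -0.315  0.001]
```

Emit:
{"name": "play_rows", "arguments": {"plan": "0.0093 0.0016 0 0 0 -8.1;0 0 0 0 0 -8.1;0 0 0 0 0 -8.1;0 0 0 0 0 -8.1;0 0 0 0 0 -8.1;0 0 0 0 0 -8.1;0 0 0 0 0 -8.1;0 0 0 0 0 -8.1;0 0 0 -0.3 0.5 -8.1;0 0 0.045 0 0 0;0 0 0 0 0 0"}}

```text
time_s: 2.3
tool_pos: [0.4959, -0.1999, 0.1662]
tool_rot: [-0.002, 0.999, 0.039, -0.002]
ft_force: [0.0, 0.9, -1.9]
grip_width: 0.0296
```

```bash
python3 -c "
from h import *
rel(world(-.157,-.171,.008),1.8)"
```

```text
t 2.3 tcp chute mm [-161.9 -174.4   96.2] F [ 0.   0.9 -1.9] w 29.6
shift mm tool [ 5.4 -2.8 88.2] turn [-0.2  0.2  2.7] axes x [ 0.997  0.078 -0.004] y [ 0.078 -0.997 -0.004]
```

Emit:
{"name": "play_rows", "arguments": {"plan": "0.005 -0.003 0.03 0 0 2.7;0 0 0.03 0 0 0;0 0 0.02 0 0 0;0 0 0 0 0 0"}}

```text
time_s: 2.7
tool_pos: [0.5017, -0.1996, 0.0894]
tool_rot: [-0.001, 1.0, 0.013, -0.001]
ft_force: [-1.1, 0.3, 0.2]
grip_width: 0.0298
```

```bash
python3 -c "
from h import *
rel(world(-.157,-.171,.008),1.8)
snap('top','t1.png');snap('wrist','w1.png')"
```

```text
t 2.7 tcp chute mm [-156.1 -174.3   19.4] F [-1.1  0.3  0.2] w 29.8
shift mm tool [-0.9 -3.3 11.4] turn [-0.1  0.1 -0.4] axes x [ 1.     0.025 -0.001] y [ 0.025 -1.    -0.002]
```

View pics/t1.png

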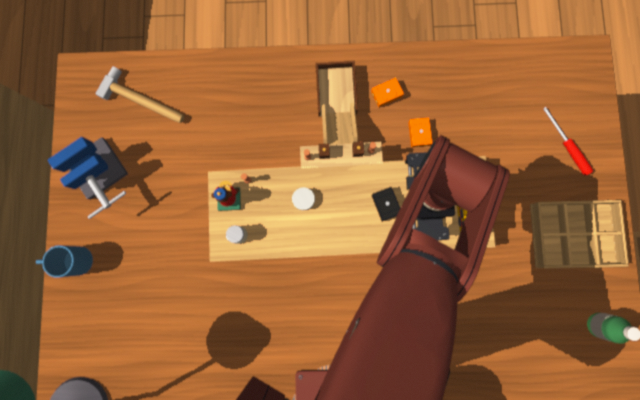

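View pics/w1.png

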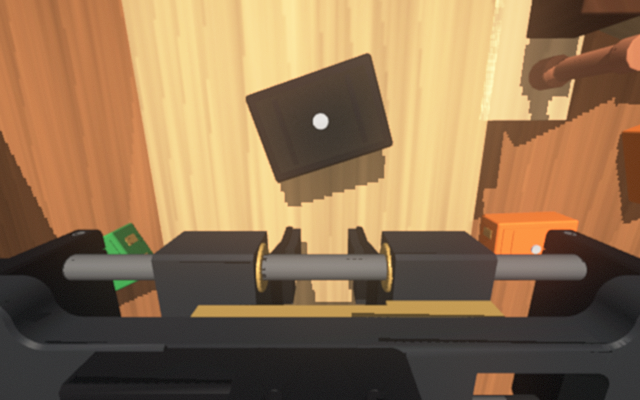

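Emit:
{"name": "play_rows", "arguments": {"plan": "0 0 0.009 0 0 0;0 0 0.002 0 0 0;0 -0.008 0 0 0 0;0 -0.008 0 0 0 0;0 -0.006 0 0 0 0;0 -0.006 0 0 0 0;0 -0.006 0 0 0 0;0 -0.006 0 0 0 0;0 -0.006 0 0 0 0;0 -0.006 0 0 0 0"}}

```text
time_s: 3.8
tool_pos: [0.506, -0.1469, 0.0871]
tool_rot: [0.003, 1.0, 0.013, 0.006]
ft_force: [-0.5, -0.8, 0.1]
grip_width: 0.0297
```

```bash
cat >> h.py <<'E'
def wcast(px,z,s):
    c=ctrl.calibration('wrist');K=np.array(c['intrinsics']);T=np.array(c['T_tool_cam'])
    q=s['tool_rot'];R=Rn.from_quat([q[1],q[2],q[3],q[0]]).as_matrix()
    o=R@T[:3,3]+s['tool_pos'];p=np.atleast_2d(px).astype(float)
    d=(R@T[:3,:3]@np.linalg.inv(K)@np.c_[p,np.ones(len(p))].T).T
    return np.array([chute(v) for v in o+d*((z-o[2])/d[:,2])[:,None]])
E
python3 -c "
from h import *
rel(world(-.157,-.035,.008),1.8)
s=ctrl.observe();snap('wrist','w2.png')"
```

```text
t 3.8 tcp chute mm [-150.2 -121.8   17.1] F [-0.5 -0.8  0.1] w 29.7
shift mm tool [ -7.4 -86.8   8.4] turn [ 0.4 -0.7 -0.3] axes x [1.    0.026 0.011] y [ 0.025 -1.     0.007]
```

View pics/w2.png

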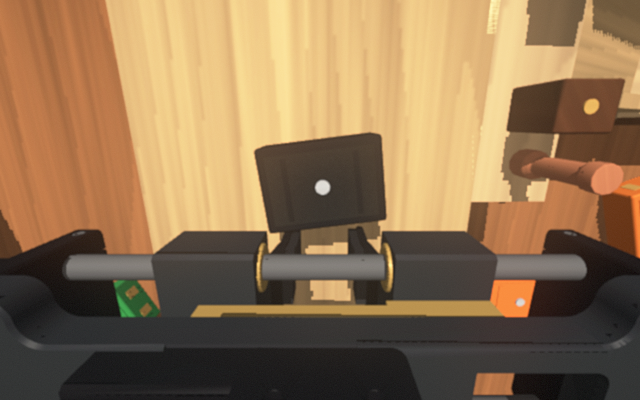

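The wrist view shows the housing, with its button at (322,187), being turned square by the fingers. I'm continuing with small z corrections.

Emit:
{"name": "play_rows", "arguments": {"plan": "-0.002 -0.002 0.005 0.4 -0.7 -0.3;-0.001 -0.004 0.004 0 0 0;0 -0.006 0.002 0 0 0;0 -0.006 0.001 0 0 0;0 -0.006 0.001 0 0 0;0 -0.006 0.001 0 0 0"}}

```text
time_s: 4.45
tool_pos: [0.5029, -0.1156, 0.0727]
tool_rot: [0.001, 1.0, 0.015, 0.0]
ft_force: [-0.0, -1.8, 1.6]
grip_width: 0.0294
```

```bash
python3 -c "
from h import *
rel(world(-.150,-.035,.008),1.8)
s=ctrl.observe();snap('wrist','w3.png')"
```

```text
t 4.45 tcp chute mm [-152.3  -90.4    2.7] F [-0.  -1.8  1.6] w 29.4
shift mm tool [  2.3 -55.4  -5.4] turn [ 0.1 -0.  -0.1] axes x [1.   0.03 0.  ] y [ 0.03  -1.     0.001]
```

View pics/w3.png

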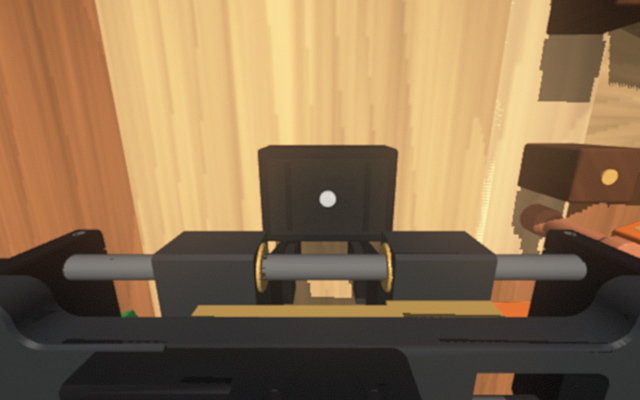

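Emit:
{"name": "play_rows", "arguments": {"plan": "0 0.002 -0.004 0 0 0;0 -0.004 -0.001 0 0 0;0 -0.006 0 0 0 0;0 -0.006 0 0 0 0;0 -0.006 0 0 0 0;0 -0.006 0 0 0 0;0 -0.006 0 0 0 0"}}

```text
time_s: 5.2
tool_pos: [0.5007, -0.0792, 0.0772]
tool_rot: [-0.001, 1.0, 0.015, -0.001]
ft_force: [0.4, -0.1, -0.5]
grip_width: 0.0296
```

```bash
cat >> h.py <<'E'
def button(f):
    s=ctrl.observe();im=snap('wrist',f).astype(int)
    m=((im.min(2)>140)&(im.max(2)-im.min(2)<30)).astype(np.uint8);m[:, :250]=0;m[:,400:]=0;m[250:]=0
    n,l,st,ce=cv2.connectedComponentsWithStats(m)
    for i in range(1,n):
        if st[i,4]>40: print('button px',ce[i],st[i,4],'chute mm',np.round(wcast(ce[i],.098,s)[0]*1000,1))
    # housing top contour
E
python3 -c "
from h import *
rel(world(-.150,-.0345,.008),1.8)
button('w4.png')"
```

```text
t 5.2 tcp chute mm [-153.3  -54.     7.2] F [ 0.4 -0.1 -0.5] w 29.6
shift mm tool [  3.3 -19.5  -0.8] turn [-0.1  0.1 -0.1] axes x [ 1.     0.03  -0.002] y [ 0.03  -1.    -0.001]
button px [367.54984894   2.99093656] 331 chute mm [-133.7   69.9   28. ]
button px [328.37113402 196.08247423] 194 chute mm [-150.8  -18.7   28. ]
```

View pics/w4.png

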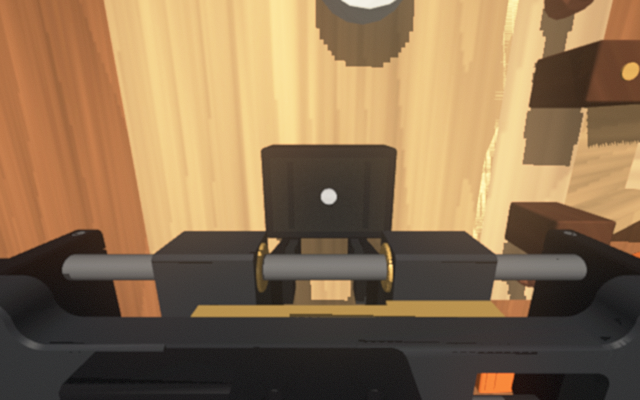

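Housing is flush, button at (328,196) → chute (-151,-19) mm; the finger-face estimate gives -19.5. The guide-block dot at (630,71) is usable as a cross-check of the chute frame.

Emit:
{"name": "play_rows", "arguments": {"plan": "0 -0.006 0 0 0 0;0 -0.006 0 0 0 0;0 -0.005 0 0 0 0;0 -0.001 0 0 0 0;0 0 0 0 0 0"}}

```text
time_s: 5.75
tool_pos: [0.5, -0.0583, 0.0772]
tool_rot: [-0.001, 1.0, 0.016, -0.001]
ft_force: [0.0, -0.9, -0.2]
grip_width: 0.0298
```

```bash
python3 -c "
from h import *
s=ctrl.observe()
rel(world(-.150,-.0345,.008),1.8)
button('w5.png')
im=cv2.imread('pics/w5.png').astype(int);m=((im[:,:,2]>170)&(im[:,:,0]<110)&(im[:,:,2]-im[:,:,0]>90)).astype(np.uint8);m[:,:560]=0
n,l,st,ce=cv2.connectedComponentsWithStats(m)
for i in range(1,n):
  if st[i,4]>60: print(ce[i],st[i],np.round(wcast(ce[i],.108,s)[0]*1000,1))
"
```

```text
t 5.75 tcp chute mm [-153.4  -33.     7.2] F [ 0.  -0.9 -0.2] w 29.8
shift mm tool [ 3.4  1.5 -0.8] turn [-0.1  0.1  0. ] axes x [ 0.999  0.032 -0.002] y [ 0.032 -0.999 -0.002]
button px [359.49885374  25.56510775] 4362 chute mm [-137.2   82.1   28. ]
button px [328.4611399  196.08290155] 193 chute mm [-150.9    2.2   28. ]
[589.50964187  10.46143251] [560   0  75  40 726] [-42.9  84.5  38. ]
[618.44568121  65.3254675 ] [ 591   33   49   59 2246] [-25.1  63.7  38. ]
[616.92056075 121.38785047] [609 114  17  16 214] [-19.2  40.2  38. ]
[577.83544304 192.37974684] [567 187  25  11  79] [-29.    6.8  38. ]
[588.5464191 204.933687 ] [562 189  61  34 377] [-22.1   0.4  38. ]
[601.92682927 221.49477352] [580 206  47  30 287] [-13.2  -8.3  38. ]
[620.67721519 226.64556962] [598 216  42  22 158] [ -3. -11.  38.]
```

View pics/w5.png

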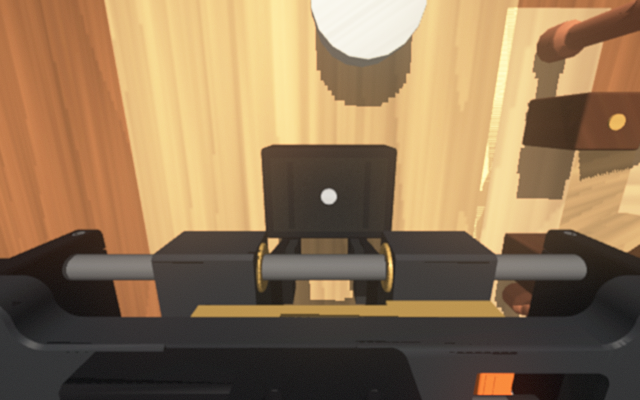

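Emit:
{"name": "play_rows", "arguments": {"plan": "0 0.012 0 0 0 0;0 0.012 0 0 0 0;0 0.01 -0.04 0 0 0;-0.03 0 -0.04 0 0 8;-0.03 0 0 0 0 8;0 0 0 0 0 8;0 0 0 0 0 8;0 0 0 0 0 8;0 0 0 0 0 8;0 0 0 0 0 8;0 0 0 0 0 8", "jaw": 12}}

```text
time_s: 6.9
tool_pos: [0.4384, -0.1028, 0.1611]
tool_rot: [0.0, 0.843, -0.539, -0.001]
ft_force: [0.2, 0.6, -0.7]
grip_width: 0.0104
```

```bash
python3 -c "
from h import *
rel(world(-.225,.001,.05),-88.2)"
```

```text
t 6.9 tcp chute mm [-216.4  -75.6   91.1] F [ 0.2  0.6 -0.7] w 10.4
shift mm tool [-73.8 -22.1  41.1] turn [ 0.1  0.  23. ] axes x [ 0.42  -0.908 -0.001] y [-0.908 -0.42   0.002]
```

Emit:
{"name": "play_rows", "arguments": {"plan": "-0.037 -0.011 0 0 0 0;-0.037 -0.011 0 0 0 0;0 0 0 0 0 8;0 0 0 0 0 8;0 0 0.02 0 0 7;0 0 0 0 0 0"}}

```text
time_s: 7.5
tool_pos: [0.4283, -0.0304, 0.1419]
tool_rot: [0.0, 0.709, -0.705, 0.0]
ft_force: [1.1, -0.0, 0.4]
grip_width: 0.0104
```

```bash
python3 -c "
from h import *
rel(world(-.225,.001,.05),-88.2)
button('w6.png')"
```

```text
t 7.5 tcp chute mm [-224.2   -2.9   71.9] F [ 1.1 -0.   0.4] w 10.4
shift mm tool [-3.9  0.9 21.9] turn [-0.  -0.  -1.5] axes x [ 0.005 -1.     0.001] y [-1.    -0.005 -0.   ]
button px [312.76785714 123.33035714] 112 chute mm [-151.     2.8   28. ]
```

View pics/w6.png

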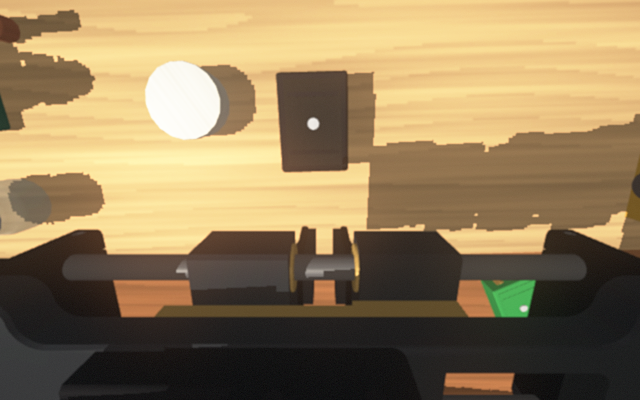

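Emit:
{"name": "play_rows", "arguments": {"plan": "-0.005 0 0.025 0 0 -1.5;-0.001 0 0.025 0 0 0;0 0 0.01 0 0 0;0 0 0.003 0 0 0;0 0 0 0 0 0"}}

```text
time_s: 8.05
tool_pos: [0.434, -0.0285, 0.0843]
tool_rot: [-0.002, 0.723, -0.691, 0.005]
ft_force: [-0.0, -0.2, -0.8]
grip_width: 0.0108
```

```bash
python3 -c "
from h import *
rel(world(-.197,.0028,.008),-88.2)
button('w7.png')"
```

```text
t 8.05 tcp chute mm [-218.4   -1.2   14.3] F [-0.  -0.2 -0.8] w 10.8
shift mm tool [ -3.7 -21.4   6.5] turn [-0.6 -0.2  0.8] axes x [ 0.046 -0.999  0.004] y [-0.999 -0.046 -0.01 ]
button px [317.5990099  133.67326733] 202 chute mm [-150.9    2.8   28. ]
```

View pics/w7.png

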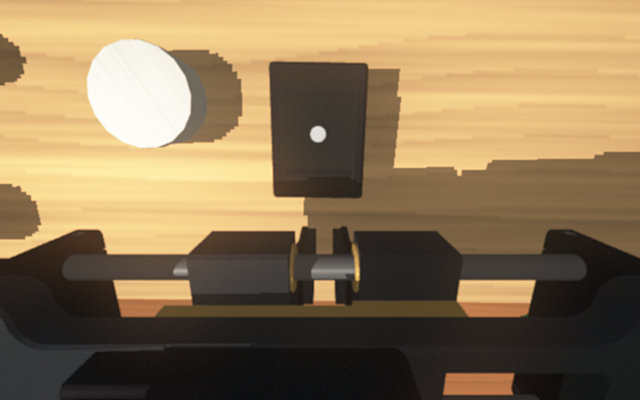

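Emit:
{"name": "play_rows", "arguments": {"plan": "-0.004 -0.008 0.005 -0.6 -0.2 0.8;0 -0.006 0.002 0 0 0;0 0 0 0 0 0"}}

```text
time_s: 8.4
tool_pos: [0.4512, -0.025, 0.081]
tool_rot: [-0.001, 0.719, -0.695, 0.003]
ft_force: [0.9, -0.2, -0.7]
grip_width: 0.0105
```

```bash
python3 -c "
from h import *
rel(world(-.197,.0028,.008),-88.2)
"
```

```text
t 8.4 tcp chute mm [-201.1    1.8   11. ] F [ 0.9 -0.2 -0.7] w 10.5
shift mm tool [-1.  -4.1  3. ] turn [-0.3 -0.1  0.1] axes x [ 0.033 -0.999  0.002] y [-0.999 -0.033 -0.005]
```

Emit:
{"name": "play_rows", "arguments": {"plan": "0 -0.006 0.003 -0.3 -0.1 0.1;0 -0.006 0 0 0 0;0.0005 -0.006 0 0 0 0;0.0005 -0.006 0 0 0 0;0.0005 -0.006 0 0 0 0;0.0005 -0.006 0 0 0 0;0.0005 -0.006 0 0 0 0"}}

```text
time_s: 9.1
tool_pos: [0.4956, -0.0264, 0.0787]
tool_rot: [0.001, 0.718, -0.696, -0.0]
ft_force: [-3.1, -0.3, 1.6]
grip_width: 0.0107
```

```bash
python3 -c "
from h import *
rel(world(-.1245,.000,.008),-88.2)
button('w8.png')"
```

```text
t 9.1 tcp chute mm [-156.8   -1.     8.7] F [-3.1 -0.3  1.6] w 10.7
shift mm tool [ -1.  -32.3   0.7] turn [ 0.1 -0.   0. ] axes x [ 0.032 -0.999  0.001] y [-0.999 -0.032  0.002]
button px [321.32432432 173.82882883] 111 chute mm [-109.3    0.    28. ]
```

View pics/w8.png

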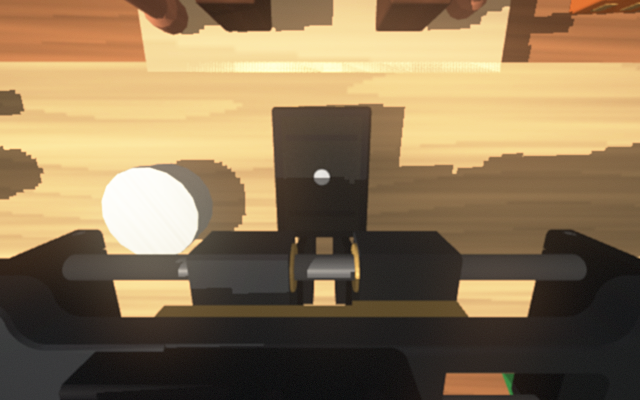

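Emit:
{"name": "play_rows", "arguments": {"plan": "0 -0.006 0 0 0 0;0 -0.006 0 0 0 0;0 -0.006 0 0 0 0;0 -0.002 0 0 0 0"}}

```text
time_s: 9.55
tool_pos: [0.5185, -0.026, 0.0788]
tool_rot: [0.0, 0.718, -0.696, 0.0]
ft_force: [-2.3, -0.5, 1.7]
grip_width: 0.0103
```

```bash
python3 -c "
from h import *
rel(world(-.1245,.000,.008),-88.2)
s=ctrl.observe()
button('w9.png')
im=cv2.imread('pics/w9.png').astype(int);m=((im[:,:,2]>150)&(im[:,:,0]<110)&(im[:,:,2]-im[:,:,0]>90)).astype(np.uint8);m[80:]=0
n,l,st,ce=cv2.connectedComponentsWithStats(m)
for i in range(1,n):
  if st[i,4]>60: print(ce[i],st[i],np.round(wcast(ce[i],.108,s)[0]*1000,1))
"
```

```text
t 9.55 tcp chute mm [-133.9   -1.3    8.8] F [-2.3 -0.5  1.7] w 10.3
shift mm tool [-1.3 -9.4  0.8] turn [ 0. -0.  0.] axes x [ 0.032 -0.999  0.001] y [-0.999 -0.032  0.   ]
button px [321.17525773 173.1443299 ] 97 chute mm [-86.1  -0.2  28. ]
[66.52721054 39.04677598] [   0    0  196   80 9941] [-26.1 109.2  38. ]
[568.11452627  35.16382633] [ 462    0  178   80 9858] [ -24.5 -106.6   38. ]
[224.77227723  22.74257426] [216  13  19  21 101] [-19.9  40.6  38. ]
[419.51785714  23.42857143] [411  14  18  20 112] [-20.1 -42.2  38. ]
[163.98958333  71.10416667] [152  65  21  12  96] [-38.8  69.2  38. ]
```

View pics/w9.png

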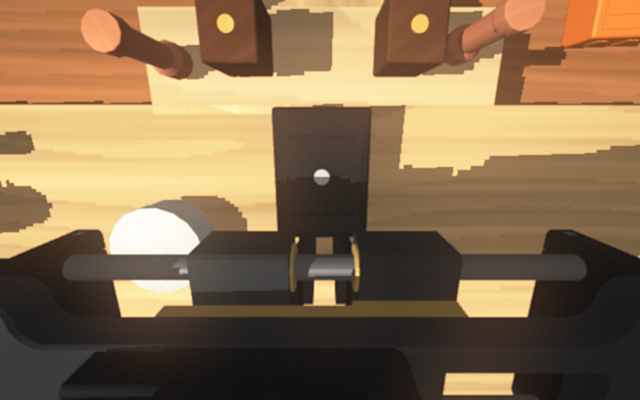

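Both block dots, at (225,23) and (420,23), map to (-20,+40.6) and (-20,-42.2). The gap is therefore centred at y≈-0.8 and is square, and the housing at y=-0.2 is lined up. I'll push it into the gap.

Emit:
{"name": "play_rows", "arguments": {"plan": "0.0003 -0.005 0 0 0 0;0.0003 -0.005 0 0 0 0;0 -0.005 0 0 0 0;0 -0.005 0 0 0 0;0 -0.005 0 0 0 0;0 -0.004 0 0 0 0"}}

```text
time_s: 10.2
tool_pos: [0.5496, -0.0256, 0.0786]
tool_rot: [0.0, 0.718, -0.696, 0.0]
ft_force: [-1.9, -0.5, 1.1]
grip_width: 0.0106
```

```bash
cat > chk.py <<'E'
import sys
from h import *
rel(world(-.029,-.001,.008),-88.2)
s=ctrl.observe();f=sys.argv[1]
button(f)
im=cv2.imread('pics/'+f).astype(int);m=((im[:,:,2]>150)&(im[:,:,0]<110)&(im[:,:,2]-im[:,:,0]>90)).astype(np.uint8);m[250:]=0
n,l,st,ce=cv2.connectedComponentsWithStats(m)
for i in range(1,n):
  if 60<st[i,4]<300: print(ce[i],np.round(wcast(ce[i],.108,s)[0]*1000,1))
E
python3 chk.py w10.png
```

```text
t 10.2 tcp chute mm [-102.8   -1.9    8.6] F [-1.9 -0.5  1.1] w 10.6
shift mm tool [ -0.8 -73.8   0.6] turn [ 0. -0.  0.] axes x [ 0.032 -0.999  0.001] y [-0.999 -0.032  0.   ]
button px [321.96581197 173.96581197] 117 chute mm [-55.4  -1.2  28. ]
[392.49253731  60.04477612] [ -3.2 -32.2  38. ]
[230.05128205 101.07692308] [-20.2  40.5  38. ]
[411.93975904 101.69879518] [-20.4 -42.2  38. ]
[173.72307692 132.63076923] [-34.1  68.   38. ]
```

View pics/w10.png

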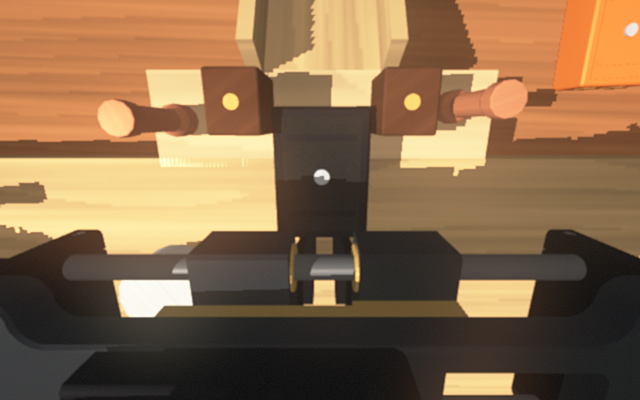

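Emit:
{"name": "play_rows", "arguments": {"plan": "-0.0002 -0.004 0 0 0 0;-0.0001 -0.004 0 0 0 0;0 -0.004 0 0 0 0;0 -0.004 0 0 0 0;0 -0.004 0 0 0 0;0 0 0 0 0 0;0 0 0 0 0 0"}}

```text
time_s: 10.95
tool_pos: [0.5725, -0.0245, 0.0787]
tool_rot: [-0.0, 0.718, -0.696, 0.001]
ft_force: [0.2, 0.2, -0.5]
grip_width: 0.0106
```

```bash
python3 chk.py w11.png
```

```text
t 10.95 tcp chute mm [-79.9  -1.5   8.7] F [ 0.2  0.2 -0.5] w 10.6
shift mm tool [ -0.5 -50.9   0.7] turn [-0.1 -0.   0. ] axes x [ 0.032 -0.999  0.001] y [-0.999 -0.032 -0.001]
button px [321.22068966 174.62068966] 145 chute mm [-33.   -0.5  28. ]
[213.07142857 146.28571429] [-17.6  50.7  38. ]
[234.78481013 152.07594937] [-20.3  40.6  38. ]
[408.44594595 152.37837838] [-20.5 -42.2  38. ]
[176.77333333 149.68      ] [-19.2  68.1  38. ]
[215.05797101 169.94202899] [-28.9  50.9  38. ]
```

View pics/w11.png

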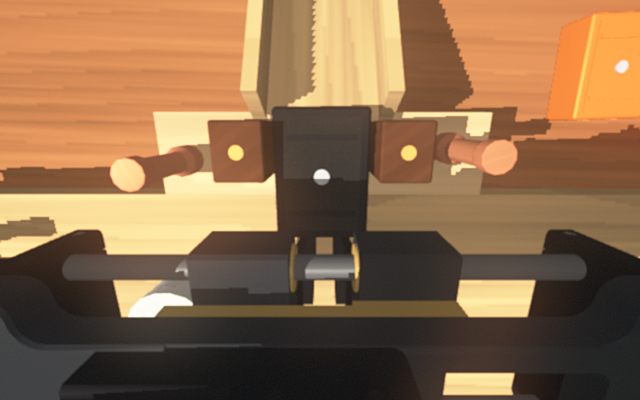

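Housing button at (321,175) → (-33,-0.5), between the blocks, flat and square. I'm continuing over the lip.

Emit:
{"name": "play_rows", "arguments": {"plan": "0 -0.004 0 0 0 0;0 -0.004 0 0 0 0;0 -0.004 0 0 0 0;0 -0.004 0 0 0 0;0 -0.004 0 0 0 0;0 -0.004 0 0 0 0;0 -0.004 0 0 0 0;0 -0.004 0 0 0 0"}}

```text
time_s: 11.8
tool_pos: [0.6066, -0.0234, 0.0786]
tool_rot: [0.0, 0.718, -0.696, 0.0]
ft_force: [-0.6, 0.9, 0.2]
grip_width: 0.0106
```

```bash
python3 chk.py w12.png
```

```text
t 11.8 tcp chute mm [-45.8  -1.5   8.6] F [-0.6  0.9  0.2] w 10.6
shift mm tool [ -0.5 -16.8   0.6] turn [-0. -0.  0.] axes x [ 0.032 -0.999  0.001] y [-0.999 -0.032 -0.001]
button px [321.49579832 173.78991597] 119 chute mm [ 1.6 -0.6 28. ]
[184.27777778 207.66666667] [-13.9  68.4  38. ]
[240.7125 220.4875] [-20.7  40.6  38. ]
```

View pics/w12.png

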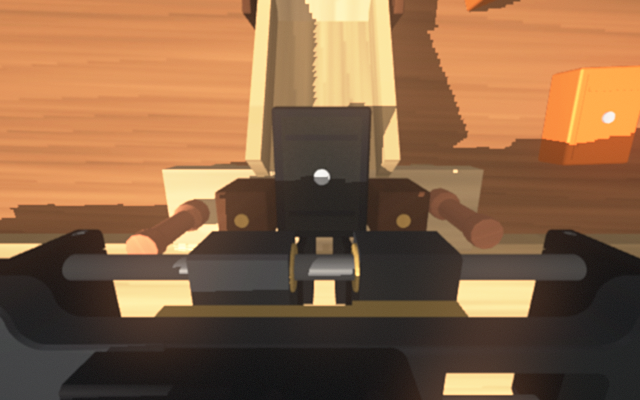

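Emit:
{"name": "play_rows", "arguments": {"plan": "0 -0.004 0 0 0 0;0 -0.004 0 0 0 0;0 -0.004 0 0 0 0;0 -0.004 0 0 0 0;0 -0.003 0 0 0 0;0 0 0 0 0 0;0 0 0 0 0 0"}}

```text
time_s: 12.55
tool_pos: [0.6285, -0.0228, 0.0788]
tool_rot: [-0.001, 0.718, -0.696, 0.001]
ft_force: [0.9, -0.1, -0.3]
grip_width: 0.0107
```

```bash
python3 chk.py w13.png
```

```text
t 12.55 tcp chute mm [-23.8  -1.6   8.8] F [ 0.9 -0.1 -0.3] w 10.7
shift mm tool [-0.6  5.2  0.8] turn [-0.1 -0.1  0. ] axes x [ 0.032 -0.999  0.001] y [-0.999 -0.032 -0.002]
[395.44444444  32.77314815] [ 86.5 -32.6  38. ]
[539.86363636 225.92727273] [  -1.8 -112.9   38. ]
[189.9375  241.34375] [-10.3  67.9  38. ]
```

View pics/w13.png

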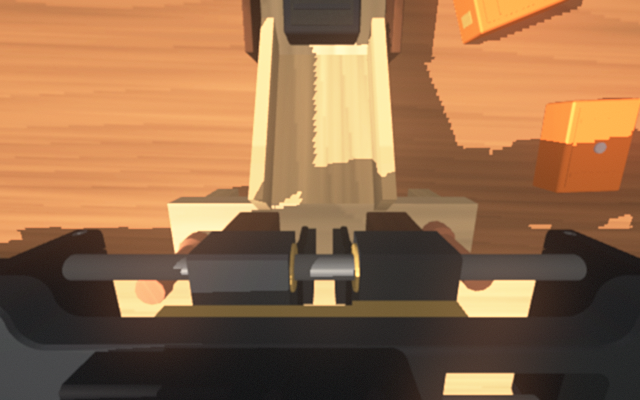

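The housing has slid down to the tray, at the top of the image near (322,20). I'll back out straight, raise the tool and check.

Emit:
{"name": "play_rows", "arguments": {"plan": "0 0.01 0 0 0 0;0 0.02 0 0 0 0;0 0.03 0 0 0 0;0 0 -0.04 0 0 0;0 0 -0.04 0 0 0;0 0.03 -0.03 0 0 0;0 0.03 0 0 0 0;0 0.03 0 0 0 0;0 0.03 0 0 0 0;0 0 0 0 0 0;0 0 0 0 0 0"}}

```text
time_s: 13.7
tool_pos: [0.4299, -0.0273, 0.188]
tool_rot: [0.003, 0.718, -0.696, -0.003]
ft_force: [-0.1, 0.2, -0.0]
grip_width: 0.0105
```

```bash
python3 -c "
from h import *
s=snap('scene','s2.png');t=snap('top','t2.png');ob=ctrl.observe();print(ob['tool_pos'],ob['ft_force'])
cv2.imwrite('pics/c2.png',cv2.resize(s[140:360,140:460,::-1],None,fx=2.4,fy=2.4,interpolation=cv2.INTER_CUBIC))
m=(s.max(2)<55).astype(np.uint8);m[:265]=0;m[350:]=0;m[:,:260]=0;m[:,320:]=0
g=((s.min(2)>110)&(s.max(2)-s.min(2)<40)).astype(np.uint8);g[:265]=0;g[350:]=0;g[:,:265]=0;g[:,315:]=0
n,l,st,ce=cv2.connectedComponentsWithStats(g)
for i in range(1,n):print(st[i,4],ce[i],chutecast('scene',ce[i],.07-.058+.028)*1000)
"
```

```text
[ 0.43038318 -0.02727693  0.18780834] [0.87380852 0.41070355 0.24054508]
12 [288.75       302.66666667] [[140.29512608   0.14832128 -30.        ]]
```

View pics/c2.png

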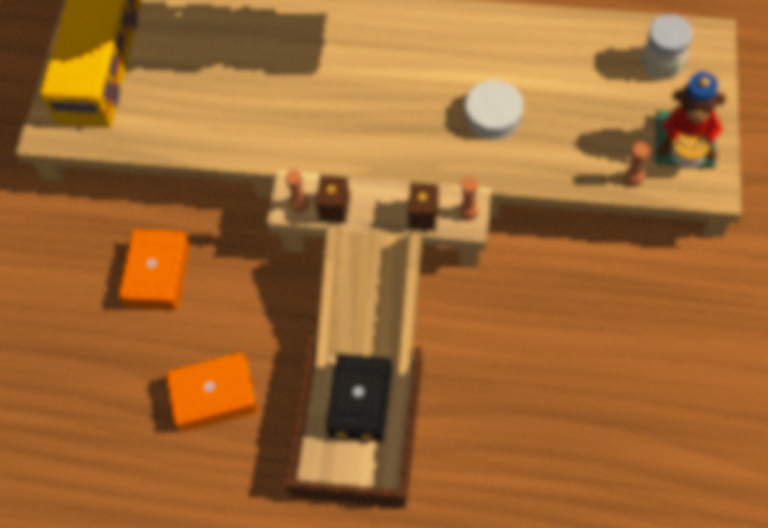

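View pics/t2.png

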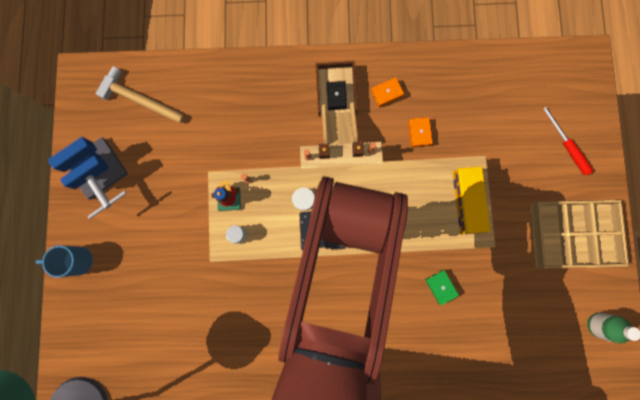

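```bash
python3 -c "
from h import *
from scipy import ndimage
pts={}
for n,bx in (('scene',(280,295,297,309)),('top',(328,344,85,103))):
    im=snap(n,n+'9.png').astype(float);x0,x1,y0,y1=bx;g=im[y0:y1,x0:x1].min(2);g=np.where(g>70,g,0)
    cy_,cx_=ndimage.center_of_mass(g);pts[n]=np.array([cx_+x0,cy_+y0]);print(n,pts[n],chutecast(n,pts[n],.04)*1000)
P=[np.array(ctrl.calibration(n)['intrinsics'])@np.array(ctrl.calibration(n)['view'])[:3] for n in pts]
X=cv2.triangulatePoints(P[0],P[1],pts['scene'],pts['top'])[:,0];print('tri button',chute(X[:3]/X[3])*1000)
im=cv2.imread('pics/top9.png');m=(im.max(2)<50).astype(np.uint8);m[:78]=0;m[112:]=0;m[:,:326]=0;m[:,350:]=0
c=max(cv2.findContours(m,0,2)[0],key=cv2.contourArea);print(cv2.minAreaRect(chutecast('top',c[:,0,:],.04)[:,:2].astype(np.float32)*1000))
"
```

```text
scene [288.88702181 302.70504112] [[140.3498452    0.44516937 -30.        ]]
top [336.19542806  93.15329449] [[141.63398667   0.9512944  -30.        ]]
tri button [140.96455645   0.81214982 -28.11643012]
((134.32081604003906, 1.8594589233398438), (46.39161682128906, 69.79977416992188), 86.8327407836914)
```

```bash
python3 -c "
from h import *
print(ctrl.sign_off())"
```

```text
the job is handed in; nothing more can be done
None
```

I pushed the black housing square and into line with two fingertips on its long side. Then I pushed it from behind through the gap and over the lip; it slid down into the tray and I handed the job in. Handing in gives no verdict.

- **In the gap:** the housing was flat and square, with its centre at x -33, y -0.5 mm in the chute frame.
- **In the tray:** scene and top views together put its button at chute (141, 1, -28) mm. Lying flat should give -30, which agrees within the 2 mm calibration. Its outline from above is 70 x 46 mm and 3° off the chute line.
- **One disagreement:** the centre of that outline came out at x 134, against 141 from the button, because the dark mask also caught a side face. Both values are inside the 115–205 limit.
- **Everything else:** the tin, punches, monkey, bus and jar look upright and where they started. I judged this by eye and did not measure it. The arm was well clear of the shelf, and the largest wrist force I read was under 4 N.

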